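# Unlock the casting mould with the long T-key

## Task

Take the long T-key out of the wooden rack, lower it gently (do not drop it) down the sleeve in the middle of the casting mould until it is fully down over the square stem, then turn it clockwise, seen from above, as far as the latch goes, a little under a quarter turn. Let go and leave the key standing upright on the stem. The shorter T-handled tool stays in the rack.

Things in the scene. Friction and masses are not known exactly. Their poses are not given: they have to be found in the camera images.
- key: Long steel T-key, 177 mm tall, about 0.6 kg, loose, upright in a rack pocket. Origin: centre of its underside; z up the key, x along the crossbar. From the bottom: square head 37 x 37 mm, 60 high, flats parallel to x and y, with a 26 mm square socket 52 deep open below; round shank 18 mm; flat-sided crossbar 100 long (x), 20 wide (y), 24 high, its middle 165 mm above the origin.
- stub: Shorter T-handled tool, 116 mm tall, a bystander in the rack's other pocket, 130 mm from the key: round head 32 mm, crossbar 80 x 20 x 22 mm with its middle 105 mm above the origin. Origin: centre of its underside, z up, x along the crossbar.
- rack: Wooden block 100 (x) x 220 (y) x 65 mm high, fixed to the bench. Origin: centre of its underside. Two pockets 48 mm square, 50 deep (floor 15 mm above the bench), 65 mm either side of the middle along y; the key may be in either, its crossbar roughly along the rack's x.
- mould: Casting mould fixed to the bench: plywood box 162 mm square, filled with hard mortar (top at 120 mm, rim at 132 mm), on a 190 mm square steel base. Origin: centre of its underside, at bench height; z up, x and y parallel to its sides. In its middle, on the origin's axis, is a vertical sleeve, 56 mm square inside, its sides parallel to x and y.
- mouth (a point): Centre of the sleeve's mouth, 140 mm above the bench, axes as the mould's. The mouth is a funnel 90 mm wide narrowing to 56 mm within 20 mm. The sleeve's floor is 120 mm below this point. From the floor rises, on the axis, the brass latch stem: 22 mm square, 50 mm tall, its top 16 mm tapering to 8 mm square. Fully down, the key's underside rests on the floor.
- stem (a joint): Angle of the latch stem, rad. At 0 (locked) its flats are parallel to the mould's x and y; grows as it turns clockwise seen from above, to a hard stop at 1.31 (75 degrees). Starts between 0 and 0.12, needs about 0.25 N m, stays where left. The socket has 2 mm room each side of it and 0.2 rad play either way, so the key must turn about 0.2 rad more than the stem.
Mind the look-alikes: they are no part of the job. What is shaped like the key but orange is not meant.

How it is judged:
By the outcome, as a careful person would: the job done as asked, in the order asked, and still so for the second after the job is handed in, with the robot touching nothing.
It also fails if it takes over 56 s, if anything falls off the work surface, if the arm or the gripper's body presses on something with over 40 N, if the wrist force passes 120 N, or if a joint passes its speed limit or range.

## Robot

A 7-joint arm with a two-finger parallel gripper is mounted at the origin on the work surface. World frame = base frame: x ahead of the robot, y to its left, z up, the work surface at z = 0. Lengths are in m, angles in rad, forces in N, time in s.
With the tool pointing down it reaches from about 0.4 to 0.85 m from the base axis. Payload 10.4 kg.
Tool frame: the origin (TCP) lies on the centre line of the jaws, within the pads' length; the fingertips stand r.finger_overhang ahead of it and the grasp point (between the pads) lies 5 mm behind it (r.finger_overhang is the distance from the TCP to the fingertips, in m); z points along the fingers, y is the line along which they close (so a half turn about z gives the same grasp; the last joint's range is limited). The gripper opens to 87 mm and grips with 3 to 60 N. Pads are 19 mm wide; open, the fingers measure 117 mm over their backs; the gripper's body (75 mm by 190 mm) begins 51 mm behind the grasp point.
Start: joints at [1.228, 0.332, -0.065, 1.46, 0.022, 1.35, -0.088], TCP at [0.197, -0.593, 0.237] pointing down, gripper open.
Joint ranges: [-2.6, 2.6], [-0.5, 2.12], [-1.47, 1.34], [0.16, 2.42], [-1.27, 4.41], [0.06, 2.06], [-2.6, 2.6]. Speed limits (rad/s): [2.22, 2.22, 2.79, 2.79, 3.14, 3.14, 3.14].

## Interface

Orientations are given as a unit quaternion [x, y, z, w].
In Python, from bench import read_state, viewer, r gives the robot as it stands.
- The arm moves only by the tool carry_out, never from a script. Its argument "moves" is a list of rows, each a list of 6 numbers: the shift along the tool's x, y, z in units of 40 mm (1.0 is 40 mm), then the turn, a rotation vector about the tool's x, y, z in units of 8 degrees (1.0 is 8 degrees). A call has 1 to 20 rows; each row shifts and turns the commanded pose from where the row before left it, along the tool's axes as they then stand; what a row does not reach is not made up. A row lasts 1/8 s, in which the tool goes at most 62.5 mm and 10.7 degrees, less where a joint would pass 70% of its speed; a pose out of reach is approached as far as the arm can. A call is refused whole if a number of a shift passes 1 or a number of a turn 1, either way. A call with a gripper value outside its range is refused whole. "fingers" is the finger opening in mm, from 0 to 87, set as the call begins (left out, the last holds). The fingers move at their own pace and stop on an object; "force" is the grip in N (left out, the last holds). Time passes only in rows, so rows that do not move let the fingers close. It gives the time, the measured TCP pose, the force, the opening and the grip force at its end, in the units of the state.
- read_state(): the state, without advancing time (a new reading comes with each control period).
- viewer.camera(name): name is "scene" or "top"; returns a dict with "pixels" (420x560x3 uint8, red, green, blue), "range_z" (420x560 float32, m along the optical axis (not along the pixel's ray), 0 where there is no reading), "fx", "fy", "cx", "cy" (pixels), "k1" (the pictures are not rectified: a ray, as slopes to the right and down, at radius r is drawn at 1 + k1 r^2 times it, then the intrinsics apply), "xyz" and "orientation" of the camera in the world. Camera axes: x right, y down, z forward; pixel columns grow to the right and rows downward; lengths in m; the calibration is good to about 2 mm. A picture is of the moment at which its call begins.
- r.close_job(): hands the job in; it is judged then, once.
The state is a dict: "time": time; "joint_positions": joint angles; "joint_vel": joint speeds; "joint_torque": joint torques, N m; "ee_pos": TCP position; "eef_rot": TCP orientation; "ft_force": force on the tool from outside, world axes, zero at the start; "torque": the same for the moment, N m; "width": finger opening in m; "grip_force": force on a finger pad.
Only numpy, scipy, OpenCV 4.12 (cv2) and the standard library are available. Lean on these libraries where they do the work, as an engineer would, in place of code of your own. Each camera call takes 0.05 s, during which the arm holds its last target. There are 200 camera calls.

## Working session

There is one attempt and no reset: what is moved stays moved. The work goes in short steps, Python scripts to look and compute and a tool call to move; the robot and the scene stay as the last step left them, time stands still between calls to the robot, and variables do not carry over. Pictures are saved under pics/ and viewed, at most 10 in all, crops included, and the job is handed in when it is done.

Besides the shell and the picture viewer there is one more tool, called after ">>>" by a JSON object that holds its "name" and its "arguments". carry_out: Moves the arm, as the interface text tells. Its arguments: {"type":"object","properties":{"moves":{"type":"array","items":{"type":"array","items":{"type":"number"}}},"fingers":{"type":"number"},"force":{"type":"number"}},"required":["moves"]}

```bash
ls; mkdir -p pics; cat > h.py <<'E'
import numpy as np, cv2, pickle
from bench import read_state, viewer, r
from scipy.spatial.transform import Rotation as R
def cloud(c):
    h,w=c["range_z"].shape
    v,u=np.mgrid[:h,:w].astype(float)
    K=np.array([[c["fx"],0,c["cx"]],[0,c["fy"],c["cy"]],[0,0,1]])
    p=cv2.undistortPoints(np.stack([u.ravel(),v.ravel()],1)[:,None],K,np.array([c["k1"],0,0,0,0.]))[:,0]
    z=c["range_z"].ravel()
    P=np.c_[p*z[:,None],z]
    W=R.from_quat(c["orientation"]).apply(P)+np.array(c["xyz"])
    W[z==0]=np.nan
    return W.reshape(h,w,3)
def shot(n):
    c=viewer.camera(n); return c,cloud(c)
E
python3 - <<'E'
from h import *
print(r.finger_overhang); s=read_state(); print(s)
ims=[]
for n in("scene","top"):
    c,W=shot(n); pickle.dump((c,W),open(n+".pkl","wb"))
    cv2.imwrite(f"pics/{n}0.png",c["pixels"][...,::-1]); print(n,c["xyz"],c["orientation"],c["fx"],c["k1"],(c["range_z"]==0).mean())
E
```

```text
pics
0.014
{'time': 0.0, 'joint_positions': array([ 1.22841014,  0.33286646, -0.06471172,  1.46098929,  0.02159752,
        1.34989413, -0.08849824]), 'joint_vel': array([-2.59927718e-04,  6.80260748e-04,  1.13328682e-04, -5.24100532e-04,
        4.77720043e-05, -1.39368057e-03,  6.97508418e-06]), 'joint_torque': array([-9.52415685e-04, -6.23261547e+01,  2.39425397e-02, -3.89904535e+01,
       -6.14190940e-02,  3.97756405e-02,  3.14887768e-05]), 'ee_pos': array([ 0.19635671, -0.59294525,  0.23573443]), 'eef_rot': array([ 9.87241315e-01,  1.59229554e-01, -1.47561000e-04, -7.15794090e-04]), 'ft_force': array([-0.22387995,  0.42013973,  0.40897069]), 'torque': array([-0.0124798 ,  0.06838702,  0.01503209]), 'grip_force': 0.0, 'width': 0.08727178661405638}
scene [1.28423202 0.49470946 0.85398173] [ 0.42422087  0.79276431 -0.39112131 -0.19643198] 525.4735939853806 -0.16426548021560372 0.013086734693877552
top [ 0.34271571 -0.08108701  1.08534188] [-0.70382667  0.70703747 -0.04757915  0.04962113] 386.55423129426055 -0.08090630130698336 0.0035969387755102043
```

View pics/scene0.png

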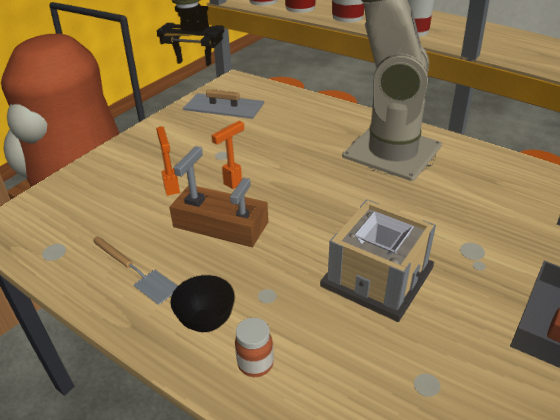

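View pics/top0.png

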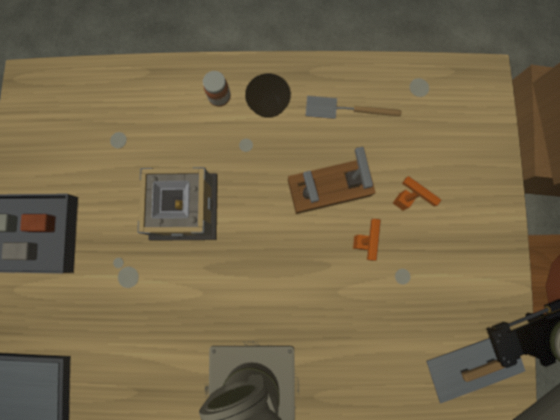

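The scene view shows the grey key at (190,175), the stub at (242,195) and the mould at (380,250). The top view shows the key bar at (363,167), the stub bar at (311,186) and the mouth at (173,202). The orange decoys are at (420,193) and (370,240).

```bash
cat > m.py <<'E'
from h import *
def rect(P,name):
    rc=cv2.minAreaRect(P[:,:2].astype(np.float32)*1000)
    print(name,len(P),"z",np.round(np.percentile(P[:,2],[5,50,95]),4),"ctr",np.round(rc[0],1),"size",np.round(rc[1],1),"ang",round(rc[2],1),"mean",np.round(P.mean(0),4))
for n,bx in(("top",dict(key=(140,215,340,390),stub=(160,215,290,330),rack=(150,220,280,380),mould=(150,260,125,225))),
            ("scene",dict(key=(140,210,165,215),stub=(170,220,228,260),rack=(170,250,160,275),mould=(190,320,310,445)))):
    c,W=pickle.load(open(n+".pkl","rb"))
    hsv=cv2.cvtColor(c["pixels"],cv2.COLOR_RGB2HSV)
    for k,(a,b,l,rr) in bx.items():
        w=W[a:b,l:rr].reshape(-1,3); s=hsv[a:b,l:rr].reshape(-1,3)
        z=w[:,2]
        if k=="key": m=(z>.183)&(z<.205)&(s[:,1]<90)
        if k=="stub": m=(z>.115)&(z<.14)&(s[:,1]<90)
        if k=="rack": m=(z>.058)&(z<.072)&(s[:,1]>70)
        if k=="mould": m=(z>.126)&(z<.15)
        rect(w[m],n+" "+k)
    w=W[bx["mould"][0]:bx["mould"][1],bx["mould"][2]:bx["mould"][3]].reshape(-1,3)
    m=(w[:,2]>.0)&(w[:,2]<.2); 
    print(np.histogram(w[m][:,2],bins=np.arange(0,.2,.01)))
E
python3 m.py
```

```text
top key 372 z [0.1872 0.1918 0.1947] ctr [ 567.4 -280.4] size [99.5 21.5] ang 10.9 mean [ 0.5664 -0.2794  0.1914]
top stub 259 z [0.122  0.1306 0.1334] ctr [ 534.  -158.6] size [77.7 20.3] ang 15.6 mean [ 0.5328 -0.158   0.1298]
top rack 1983 z [0.0618 0.0649 0.0681] ctr [ 550.2 -219.5] size [101.7 219.6] ang 13.6 mean [ 0.5455 -0.2107  0.0649]
top mould 2040 z [0.1276 0.1318 0.1391] ctr [500.6 194.7] size [166.3 169.4] ang 0.2 mean [0.5003 0.1964 0.1324]
(array([2321,  423,  354,   63,   84,  101,  153,  122,   96,   78,  128,
        874, 1365, 1546,   59,    0,    0,    0,    0]), array([0.  , 0.01, 0.02, 0.03, 0.04, 0.05, 0.06, 0.07, 0.08, 0.09, 0.1 ,
       0.11, 0.12, 0.13, 0.14, 0.15, 0.16, 0.17, 0.18, 0.19]))
scene key 288 z [0.184  0.192  0.1946] ctr [ 567.8 -278.5] size [105.6  22.5] ang 10.5 mean [ 0.5711 -0.2757  0.1909]
scene stub 266 z [0.1177 0.1297 0.1329] ctr [ 533.  -155.9] size [84.2 20.5] ang 14.6 mean [ 0.5395 -0.152   0.1277]
scene rack 1959 z [0.0598 0.065  0.068 ] ctr [ 511.9 -280.9] size [210.3 326.8] ang 13.7 mean [ 0.5543 -0.22    0.0647]
scene mould 2371 z [0.127  0.1317 0.1386] ctr [498.8 195.2] size [169.9 173.5] ang 89.8 mean [0.5011 0.1954 0.132 ]
(array([4504,  786,  580,  303,  290,  313,  373,  413,  400,  428,  423,
       1138, 1664, 1739,   42,    0,    0,    0,    0]), array([0.  , 0.01, 0.02, 0.03, 0.04, 0.05, 0.06, 0.07, 0.08, 0.09, 0.1 ,
       0.11, 0.12, 0.13, 0.14, 0.15, 0.16, 0.17, 0.18, 0.19]))
```

>>> {"name": "carry_out", "arguments": {"moves": [[0, 0, -0.5, 0, 0, 0.95], [0, 0, -0.85, 0, 0, 0], [0.7, -0.4, 0, 0, 0, 0], [0.7, -0.4, 0, 0, 0, 0], [0.7, -0.4, 0, 0, 0, 0], [0.7, -0.4, 0, 0, 0, 0], [0.7, -0.4, 0, 0, 0, 0], [0.7, -0.4, 0, 0, 0, 0], [0.7, -0.4, 0, 0, 0, 0], [0.7, -0.4, 0, 0, 0, 0], [0.7, -0.4, 0, 0, 0, 0], [0.7, -0.4, 0, 0, 0, 0], [0.7, -0.4, 0, 0, 0, 0], [0.7, -0.4, 0, 0, 0, 0], [0.7, -0.4, 0, 0, 0, 0], [0.7, -0.4, 0, 0, 0, 0], [0.7, -0.4, 0, 0, 0, 0], [0, 0, 0, 0, 0, 0], [0, 0, 0, 0, 0, 0]], "fingers": 60}}

```text
time: 2.48
ee_pos: [0.5639, -0.28, 0.2902]
eef_rot: [0.996, 0.093, -0.0, 0.0]
ft_force: [-0.6, 0.1, 0.1]
width: 0.0599
grip_force: 0.0
```

```bash
cat >> h.py <<'E'
def to(target,yaw=None):
    s=read_state(); q=R.from_quat(s["eef_rot"]); M=q.as_matrix()
    print("t",s["time"],"ee",np.round(s["ee_pos"],4),"yaw",np.round(np.degrees(np.arctan2(M[1,0],M[0,0])),2),"zaxis",np.round(M[:,2],4),"F",np.round(s["ft_force"],1),"T",np.round(s["torque"],2),"w",round(s["width"],4),"g",s["grip_force"],"j",np.round(s["joint_positions"],2))
    print("tool shift units",np.round(q.inv().apply(np.array(target)-s["ee_pos"])/.04,3))
E
python3 -c "
from h import *
to([.5675,-.2795,.175])"
```

```text
t 2.475 ee [ 0.5639 -0.28    0.2902] yaw 10.69 zaxis [-9.e-04 -3.e-04 -1.e+00] F [-0.6  0.1  0.1] T [-0.01  0.06  0.03] w 0.0599 g 0.0 j [ 0.63  0.34 -0.32  1.35  0.11  1.47 -1.07]
tool shift units [0.092 0.003 2.879]
```

>>> {"name": "carry_out", "arguments": {"moves": [[0.09, 0, 0.5, 0, 0, 0], [0, 0, 0.5, 0, 0, 0], [0, 0, 0.5, 0, 0, 0], [0, 0, 0.5, 0, 0, 0], [0, 0, 0.5, 0, 0, 0], [0, 0, 0.38, 0, 0, 0], [0, 0, 0, 0, 0, 0]]}}

```text
time: 3.35
ee_pos: [0.567, -0.2788, 0.1736]
eef_rot: [0.996, 0.093, -0.001, -0.001]
ft_force: [-0.0, -0.0, 0.1]
width: 0.0602
grip_force: 0.0
```

>>> {"name": "carry_out", "arguments": {"moves": [[0, 0, 0, 0, 0, 0], [0, 0, 0, 0, 0, 0], [0, 0, 0, 0, 0, 0], [0, 0, 0, 0, 0, 0], [0, 0, 0, 0, 0, 0], [0, 0, 0, 0, 0, 0], [0, 0, 0, 0, 0, 0], [0, 0, 0, 0, 0, 0]], "fingers": 0, "force": 50}}

```text
time: 4.35
ee_pos: [0.5681, -0.2789, 0.1755]
eef_rot: [0.996, 0.093, 0.0, 0.0]
ft_force: [0.2, -0.7, 0.6]
width: 0.0196
grip_force: 49.9
```

```bash
python3 -c "
from h import *
to([.5675,-.2795,.345])"
```

```text
t 4.35 ee [ 0.5681 -0.2789  0.1755] yaw 10.71 zaxis [ 3.e-04 -4.e-04 -1.e+00] F [ 0.2 -0.7  0.6] T [-0.4  -0.03 -0.01] w 0.0196 g 49.94527185335755 j [ 0.63  0.41 -0.32  1.51  0.13  1.25 -1.09]
tool shift units [-0.017  0.013 -4.236]
```

Gripped at the expected width. Lift straight up.

>>> {"name": "carry_out", "arguments": {"moves": [[0, 0, -0.2, 0, 0, 0], [0, 0, -0.4, 0, 0, 0], [0, 0, -0.5, 0, 0, 0], [0, 0, -0.5, 0, 0, 0], [0, 0, -0.5, 0, 0, 0], [0, 0, -0.5, 0, 0, 0], [0, 0, -0.5, 0, 0, 0], [0, 0, -0.5, 0, 0, 0], [0, 0, -0.4, 0, 0, 0], [0, 0, -0.3, 0, 0, 0], [0, 0, 0, 0, 0, 0], [0, 0, 0, 0, 0, 0]]}}

```text
time: 5.85
ee_pos: [0.5678, -0.2786, 0.3465]
eef_rot: [0.996, 0.093, -0.001, -0.0]
ft_force: [0.8, 0.5, -6.2]
width: 0.0194
grip_force: 49.9
```

```bash
python3 - <<'E'
from h import *
to([.50,.195,.345])
c,W=shot("scene"); pickle.dump((c,W),open("scene1.pkl","wb"))
cv2.imwrite("pics/scene1.png",cv2.resize(c["pixels"][40:260,100:460,::-1],None,fx=2,fy=2))
# sleeve in top view: interior below .12 inside mould, and funnel edge
c,W=pickle.load(open("top.pkl","rb"))
w=W[150:260,125:225].reshape(-1,3)
for lo,hi in((0.005,.1),(.136,.15)):
    m=(w[:,2]>lo)&(w[:,2]<hi)&(abs(w[:,0]-.5)<.06)&(abs(w[:,1]-.195)<.06)
    rc=cv2.minAreaRect(w[m][:,:2].astype(np.float32)*1000); print(lo,m.sum(),np.round(rc[0],1),np.round(rc[1],1),rc[2])
E
```

```text
t 5.85 ee [ 0.5678 -0.2786  0.3465] yaw 10.73 zaxis [-1.2e-03  5.0e-04 -1.0e+00] F [ 0.8  0.5 -6.2] T [-0.   -0.06 -0.01] w 0.0194 g 49.91815128363669 j [ 0.62  0.34 -0.32  1.23  0.11  1.58 -1.07]
tool shift units [  0.537 -11.949   0.045]
0.005 350 [503.1 200.9] [49.8 46.8] 0.41350823640823364
0.136 303 [500.8 194.4] [95.  92.2] 89.64109802246094
```

View pics/scene1.png

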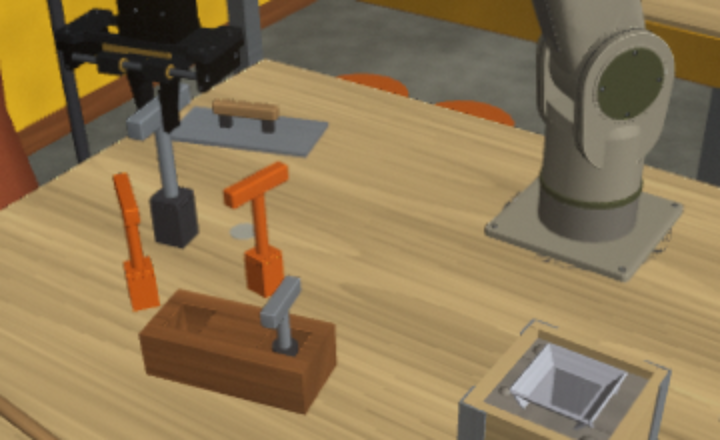

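The key hangs clear of the rack (head at about (175,215) in the crop) and looks upright. The stub is untouched at (285,320). I'll check its tilt numerically.

```bash
cat > tilt.py <<'E'
from h import *
def tilt(c,W,p):
    w=W.reshape(-1,3); s=cv2.cvtColor(c["pixels"],cv2.COLOR_RGB2HSV).reshape(-1,3)
    m=(np.hypot(w[:,0]-p[0],w[:,1]-p[1])<.035)&(s[:,1]<110)
    v=w[m]; zt=p[2]
    for lo,hi,n in((-.165,-.108,"head"),(-.098,-.07,"shank lo"),(-.07,-.045,"shank mid"),(-.045,-.02,"shank hi")):
        a=v[(v[:,2]>zt+lo)&(v[:,2]<zt+hi)]
        if len(a): print(n,len(a),np.round(np.median(a,0),4), "z",a[:,2].min().round(4))
E
python3 - <<'E'
from tilt import *
c,W=pickle.load(open("scene1.pkl","rb"))
p=read_state()["ee_pos"];tilt(c,W,p)
E
```

```text
head 428 [ 0.5808 -0.2648  0.2135] z 0.1851
shank lo 85 [ 0.5722 -0.2732  0.2616] z 0.2486
shank mid 87 [ 0.5714 -0.2732  0.2888] z 0.277
shank hi 77 [ 0.5712 -0.2731  0.3144] z 0.3017
```

>>> {"name": "carry_out", "arguments": {"moves": [[0, 0, 0, 0, 0, -0.5], [0, 0, 0, 0, 0, -0.9], [0, 0, 0, 0, 0, -0.9], [0, 0, 0, 0, 0, -0.9], [0, 0, 0, 0, 0, -0.9], [0, 0, 0, 0, 0, -0.9], [0, 0, 0, 0, 0, -0.9], [0, 0, 0, 0, 0, -0.9], [0, 0, 0, 0, 0, -0.9], [0, 0, 0, 0, 0, -0.9], [0, 0, 0, 0, 0, -0.7], [0, 0, 0, 0, 0, -0.36], [0, 0, 0, 0, 0, 0], [0, 0, 0, 0, 0, 0]]}}

```text
time: 7.65
ee_pos: [0.5679, -0.2787, 0.347]
eef_rot: [0.72, 0.694, -0.0, -0.0]
ft_force: [0.2, -0.1, -6.4]
width: 0.0196
grip_force: 49.9
```

```bash
python3 -c "
from h import *
to([.5003,.1947,.345])"
```

```text
t 7.65 ee [ 0.5679 -0.2787  0.347 ] yaw 87.93 zaxis [-5.e-04  2.e-04 -1.e+00] F [ 0.2 -0.1 -6.4] T [-0.03 -0.11  0.01] w 0.0196 g 49.918282544240355 j [ 0.74  0.36 -0.5   1.23  0.17  1.59  0.24]
tool shift units [11.767 -2.117  0.053]
```

>>> {"name": "carry_out", "arguments": {"moves": [[0.4, -0.07, 0, 0, 0, 0], [0.7, -0.13, 0, 0, 0, 0], [0.7, -0.13, 0, 0, 0, 0], [0.7, -0.13, 0, 0, 0, 0], [0.7, -0.13, 0, 0, 0, 0], [0.7, -0.13, 0, 0, 0, 0], [0.7, -0.13, 0, 0, 0, 0], [0.7, -0.13, 0, 0, 0, 0], [0.7, -0.13, 0, 0, 0, 0], [0.7, -0.13, 0, 0, 0, 0], [0.7, -0.13, 0, 0, 0, 0], [0.7, -0.13, 0, 0, 0, 0], [0.7, -0.13, 0, 0, 0, 0], [0.7, -0.13, 0, 0, 0, 0], [0.7, -0.13, 0, 0, 0, 0], [0.7, -0.13, 0, 0, 0, 0], [0.5, -0.09, 0, 0, 0, 0], [0.37, 0, 0, 0, 0, 0], [0, 0, 0, 0, 0, 0], [0, 0, 0, 0, 0, 0]]}}

```text
time: 10.15
ee_pos: [0.5003, 0.1939, 0.3472]
eef_rot: [0.72, 0.694, -0.0, 0.0]
ft_force: [0.0, -0.2, -5.9]
width: 0.0195
grip_force: 49.9
```

```bash
python3 - <<'E'
from tilt import *
to([.5003,.1947,.28])
p=read_state()["ee_pos"]
c,W=shot("scene"); tilt(c,W,p)
cv2.imwrite("pics/scene2.png",cv2.resize(c["pixels"][100:340,260:500,::-1],None,fx=2.4,fy=2.4))
E
```

```text
t 10.15 ee [0.5003 0.1939 0.3472] yaw 87.94 zaxis [ 0.e+00 -7.e-04 -1.e+00] F [ 0.  -0.2 -5.9] T [-0.09 -0.14 -0.02] w 0.0195 g 49.91837153211236 j [ 0.27  0.18 -0.82  1.47  0.13  1.55 -0.59]
tool shift units [ 2.100e-02 -1.000e-03  1.681e+00]
head 509 [0.5181 0.1994 0.2143] z 0.1848
shank lo 104 [0.5075 0.1954 0.2622] z 0.2493
shank mid 103 [0.5076 0.1954 0.2915] z 0.2772
shank hi 102 [0.5073 0.195  0.3138] z 0.3024
```

View pics/scene2.png

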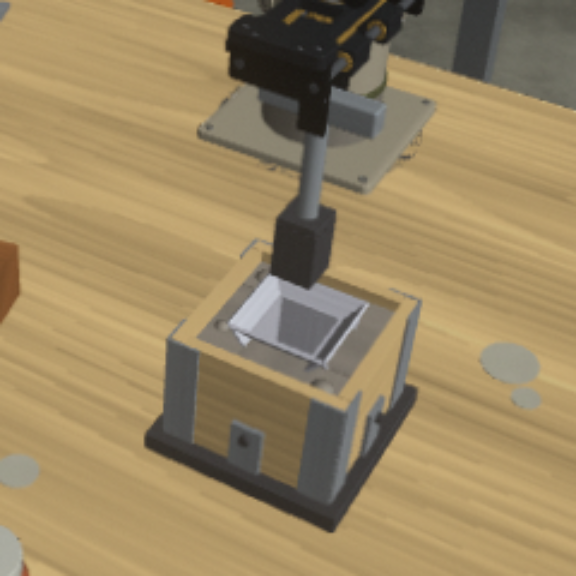

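The key (head at (303,245) in the crop) is held upright above the open funnel at (300,320). I'll lower it to just above the stem, then slow down.

>>> {"name": "carry_out", "arguments": {"moves": [[0.02, 0, 0.2, 0, 0, 0], [0, 0, 0.2, 0, 0, 0], [0, 0, 0.2, 0, 0, 0], [0, 0, 0.2, 0, 0, 0], [0, 0, 0.2, 0, 0, 0], [0, 0, 0.2, 0, 0, 0], [0, 0, 0.2, 0, 0, 0], [0, 0, 0.2, 0, 0, 0], [0, 0, 0.2, 0, 0, 0], [0, 0, 0.2, 0, 0, 0], [0, 0, 0.2, 0, 0, 0], [0, 0, 0.2, 0, 0, 0], [0, 0, 0.2, 0, 0, 0], [0, 0, 0.2, 0, 0, 0], [0, 0, 0, 0, 0, 0], [0, 0, 0, 0, 0, 0]]}}

```text
time: 12.2
ee_pos: [0.5002, 0.1956, 0.2356]
eef_rot: [0.719, 0.695, 0.0, 0.0]
ft_force: [-0.5, -1.1, -6.2]
width: 0.0194
grip_force: 49.9
```

>>> {"name": "carry_out", "arguments": {"moves": [[0, 0, 0.1, 0, 0, 0], [0, 0, 0.1, 0, 0, 0], [0, 0, 0.1, 0, 0, 0], [0, 0, 0.1, 0, 0, 0], [0, 0, 0.1, 0, 0, 0], [0, 0, 0, 0, 0, 0]]}}

```text
time: 12.95
ee_pos: [0.4999, 0.1955, 0.2149]
eef_rot: [0.719, 0.695, -0.0, -0.0]
ft_force: [-0.5, -0.3, -7.0]
width: 0.0198
grip_force: 49.9
```

```bash
python3 -c "
from h import *
to([.5003,.1947,.18])"
```

```text
t 12.95 ee [0.4999 0.1955 0.2149] yaw 88.01 zaxis [-8.e-04 -3.e-04 -1.e+00] F [-0.5 -0.3 -7. ] T [0.03 0.05 0.  ] w 0.0198 g 49.91075419820845 j [ 0.26  0.24 -0.82  1.69  0.18  1.29 -0.63]
tool shift units [-0.02   0.012  0.873]
```

>>> {"name": "carry_out", "arguments": {"moves": [[0, 0, 0.1, 0, 0, 0], [0, 0, 0.1, 0, 0, 0], [0, 0, 0.1, 0, 0, 0], [0, 0, 0.1, 0, 0, 0], [0, 0, 0.1, 0, 0, 0], [0, 0, 0.1, 0, 0, 0], [0, 0, 0, 0, 0, 0], [0, 0, 0, 0, 0, 0]]}}

```text
time: 13.95
ee_pos: [0.5, 0.1955, 0.1912]
eef_rot: [0.719, 0.695, -0.0, -0.0]
ft_force: [-2.3, 0.4, -7.3]
width: 0.0197
grip_force: 49.9
```

```bash
python3 -c "
from h import *
to([.5003,.1947,.18])"
```

```text
t 13.95 ee [0.5    0.1955 0.1912] yaw 88.0 zaxis [-3.e-04 -2.e-04 -1.e+00] F [-2.3  0.4 -7.3] T [ 0.04  0.57 -0.06] w 0.0197 g 49.91822613403201 j [ 0.25  0.26 -0.81  1.72  0.2   1.24 -0.64]
tool shift units [-0.019  0.007  0.28 ]
```

>>> {"name": "carry_out", "arguments": {"moves": [[0, -0.03, 0.05, 0, 0, 0], [0, 0, 0.05, 0, 0, 0], [0, 0, 0.05, 0, 0, 0], [0, 0, 0.05, 0, 0, 0], [0, 0, 0.04, 0, 0, 0], [0, 0, 0, 0, 0, 0], [0, 0, 0, 0, 0, 0]]}}

```text
time: 14.82
ee_pos: [0.499, 0.1956, 0.1818]
eef_rot: [0.719, 0.695, 0.0, 0.0]
ft_force: [0.7, -0.8, -6.2]
width: 0.0196
grip_force: 49.9
```

```bash
python3 -c "
from h import *
to([.5,.195,.18])"
```

```text
t 14.825 ee [0.499  0.1956 0.1818] yaw 88.01 zaxis [ 2.e-04  0.e+00 -1.e+00] F [ 0.7 -0.8 -6.2] T [ 0.02 -0.1   0.01] w 0.0196 g 49.91827175952494 j [ 0.25  0.27 -0.81  1.74  0.21  1.22 -0.65]
tool shift units [-0.015  0.026  0.045]
```

Free and about 2 mm above the floor. I'll ease it on.

>>> {"name": "carry_out", "arguments": {"moves": [[0, 0, 0.02, 0, 0, 0], [0, 0, 0.02, 0, 0, 0], [0, 0, 0.02, 0, 0, 0], [0, 0, 0, 0, 0, 0]]}}

```text
time: 15.32
ee_pos: [0.4995, 0.1959, 0.1804]
eef_rot: [0.719, 0.695, 0.001, 0.0]
ft_force: [-1.3, -0.6, 4.8]
width: 0.0194
grip_force: 49.9
```

```bash
python3 -c "
from h import *
to([.5,.195,.18])"
```

```text
t 15.325 ee [0.4995 0.1959 0.1804] yaw 88.0 zaxis [ 1.7e-03  3.0e-04 -1.0e+00] F [-1.3 -0.6  4.8] T [-0.24  0.34 -0.02] w 0.0194 g 49.923960054293275 j [ 0.25  0.27 -0.81  1.74  0.21  1.22 -0.65]
tool shift units [-0.022  0.013  0.009]
```

>>> {"name": "carry_out", "arguments": {"moves": [[0, 0, -0.01, 0, 0, 0.4], [0, 0, 0, 0, 0, 0.5], [0, 0, 0, 0, 0, 0.5], [0, 0, 0, 0, 0, 0.5], [0, 0, 0, 0, 0, 0.5], [0, 0, 0, 0, 0, 0.5], [0, 0, 0, 0, 0, 0.5], [0, 0, 0, 0, 0, 0.5], [0, 0, 0, 0, 0, 0.5], [0, 0, 0, 0, 0, 0.5], [0, 0, 0, 0, 0, 0]]}}

```text
time: 16.7
ee_pos: [0.4992, 0.1963, 0.1803]
eef_rot: [0.91, 0.414, 0.001, -0.0]
ft_force: [0.5, 0.9, 2.6]
width: 0.0197
grip_force: 49.9
```

```bash
python3 -c "
from h import *
to([.5,.195,.18])"
```

```text
t 16.7 ee [0.4992 0.1963 0.1803] yaw 48.86 zaxis [ 1.1e-03  8.0e-04 -1.0e+00] F [0.5 0.9 2.6] T [0.44 0.36 0.09] w 0.0197 g 49.943823516368866 j [ 0.17  0.25 -0.72  1.74  0.17  1.21 -1.31]
tool shift units [-0.011  0.037  0.008]
```

>>> {"name": "carry_out", "arguments": {"moves": [[0, 0, 0, 0, 0, 0.5], [0, 0, 0, 0, 0, 0.5], [0, 0, 0, 0, 0, 0.5], [0, 0, 0, 0, 0, 0.5], [0, 0, 0, 0, 0, 0.5], [0, 0, 0, 0, 0, 0.5], [0, 0, 0, 0, 0, 0.5], [0, 0, 0, 0, 0, 0.5], [0, 0, 0, 0, 0, 0.5], [0, 0, 0, 0, 0, 0.4], [0, 0, 0, 0, 0, 0]]}}

```text
time: 18.08
ee_pos: [0.4996, 0.1958, 0.1804]
eef_rot: [0.996, 0.085, 0.001, -0.0]
ft_force: [2.0, -0.7, 4.8]
width: 0.0198
grip_force: 49.9
```

```bash
python3 -c "
from h import *
to([.5,.195,.18])"
```

```text
t 18.075 ee [0.4996 0.1958 0.1804] yaw 9.7 zaxis [ 1.8e-03  4.0e-04 -1.0e+00] F [ 2.  -0.7  4.8] T [ 0.28 -0.23  0.2 ] w 0.0198 g 49.94226546026766 j [ 0.1   0.24 -0.63  1.74  0.15  1.21 -1.97]
tool shift units [0.006 0.02  0.009]
```

Torque of about 0.2 N m shows the stem is being driven. I'll continue in small turns to the stop.

>>> {"name": "carry_out", "arguments": {"moves": [[0, 0, 0, 0, 0, 0.3], [0, 0, 0, 0, 0, 0.3], [0, 0, 0, 0, 0, 0.2], [0, 0, 0, 0, 0, 0]]}}

```text
time: 18.58
ee_pos: [0.4996, 0.1956, 0.1804]
eef_rot: [1.0, 0.029, 0.001, -0.0]
ft_force: [2.4, 0.3, 5.0]
width: 0.0192
grip_force: 50.0
```

```bash
python3 -c "
from h import *
to([.5,.195,.18])"
```

```text
t 18.575 ee [0.4996 0.1956 0.1804] yaw 3.27 zaxis [ 1.7e-03  2.0e-04 -1.0e+00] F [2.4 0.3 5. ] T [ 0.11 -0.38  0.31] w 0.0192 g 49.98439737595618 j [ 0.09  0.23 -0.62  1.74  0.14  1.21 -2.08]
tool shift units [0.009 0.017 0.009]
```

>>> {"name": "carry_out", "arguments": {"moves": [[0, 0, 0, 0, 0, 0.2], [0, 0, 0, 0, 0, 0.2], [0, 0, 0, 0, 0, 0]]}}

```text
time: 18.95
ee_pos: [0.4996, 0.1957, 0.1804]
eef_rot: [1.0, 0.001, 0.001, -0.0]
ft_force: [2.6, -0.7, 5.2]
width: 0.0191
grip_force: 50.2
```

```bash
python3 -c "
from h import *
to([.5,.195,.18])"
```

```text
t 18.95 ee [0.4996 0.1957 0.1804] yaw 0.1 zaxis [ 0.0019  0.     -1.    ] F [ 2.6 -0.7  5.2] T [ 0.02 -0.51  0.66] w 0.0191 g 50.24783369153738 j [ 0.08  0.23 -0.61  1.75  0.14  1.21 -2.14]
tool shift units [0.009 0.017 0.009]
```

>>> {"name": "carry_out", "arguments": {"moves": [[0, 0, 0, 0, 0, 0.25], [0, 0, 0, 0, 0, 0.25], [0, 0, 0, 0, 0, 0]]}}

```text
time: 19.32
ee_pos: [0.4995, 0.1956, 0.1804]
eef_rot: [0.999, -0.034, 0.001, 0.0]
ft_force: [1.6, -1.8, 6.8]
width: 0.02
grip_force: 52.0
```

```bash
python3 - <<'E'
from tilt import *
to([.5,.195,.18])
c,W=shot("top")
w=W[130:260,110:240].reshape(-1,3); m=(w[:,2]>.185)&(w[:,2]<.205)
for sx in(1,): 
    v=w[m]; rc=cv2.minAreaRect(v[:,:2].astype(np.float32)*1000); print(m.sum(),rc)
cv2.imwrite("pics/top1.png",cv2.resize(c["pixels"][120:280,90:270,::-1],None,fx=3,fy=3))
E
```

```text
t 19.325 ee [0.4995 0.1956 0.1804] yaw -3.85 zaxis [ 1.7e-03 -5.0e-04 -1.0e+00] F [ 1.6 -1.8  6.8] T [-0.21 -0.33  1.23] w 0.02 g 51.96020382136339 j [ 0.08  0.23 -0.6   1.75  0.14  1.21 -2.2 ]
tool shift units [0.014 0.014 0.01 ]
74 ((498.72076416015625, 199.33880615234375), (98.37236022949219, 18.316503524780273), 10.665553092956543)
```

Torque climbs steeply to 1.2 N m, so it is against the hard stop. I'll relax the twist and open.

>>> {"name": "carry_out", "arguments": {"moves": [[0, 0, 0, 0, 0, -0.3], [0, 0, 0, 0, 0, -0.3], [0, 0, 0, 0, 0, 0]]}}

```text
time: 19.75
ee_pos: [0.4995, 0.1955, 0.1804]
eef_rot: [1.0, 0.008, 0.001, -0.0]
ft_force: [0.8, -0.4, 6.3]
width: 0.0195
grip_force: 49.6
```

>>> {"name": "carry_out", "arguments": {"moves": [[0, 0, 0, 0, 0, 0], [0, 0, 0, 0, 0, 0], [0, 0, 0, 0, 0, 0], [0, 0, 0, 0, 0, 0], [0, 0, 0, 0, 0, 0], [0, 0, 0, 0, 0, 0]], "fingers": 60}}

```text
time: 20.5
ee_pos: [0.4989, 0.1956, 0.1797]
eef_rot: [1.0, 0.007, 0.0, 0.0]
ft_force: [-0.5, 0.0, -0.4]
width: 0.0593
grip_force: 0.0
```

>>> {"name": "carry_out", "arguments": {"moves": [[0, 0, -0.2, 0, 0, 0], [0, 0, -0.4, 0, 0, 0], [0, 0, -0.5, 0, 0, 0], [0, 0, -0.5, 0, 0, 0], [0, 0, -0.5, 0, 0, 0], [0, 0, -0.5, 0, 0, 0], [0, 0, -0.5, 0, 0, 0], [0, 0, 0, 0, 0, 0], [0, 0, 0, 0, 0, 0]]}}

```text
time: 21.62
ee_pos: [0.4988, 0.1955, 0.3035]
eef_rot: [1.0, 0.007, -0.0, 0.0]
ft_force: [0.2, -0.5, 0.1]
width: 0.0601
grip_force: 0.0
```

```bash
python3 - <<'E'
from tilt import *
to([.5,.195,.18])
for n,b in(("top",(130,260,110,240)),("scene",(150,330,300,460))):
    c,W=shot(n)
    w=W[b[0]:b[1],b[2]:b[3]].reshape(-1,3); m=(w[:,2]>.186)&(w[:,2]<.208)&(np.hypot(w[:,0]-.5,w[:,1]-.195)<.07)
    v=w[m]; print(n,m.sum(),cv2.minAreaRect(v[:,:2].astype(np.float32)*1000),np.percentile(v[:,2],[10,50,90]))
    if n=="scene":
        tilt(c,W,[.5,.195,.18])
        cv2.imwrite("pics/scene3.png",cv2.resize(c["pixels"][100:340,260:500,::-1],None,fx=2.4,fy=2.4))
E
```

```text
t 21.625 ee [0.4988 0.1955 0.3035] yaw 0.81 zaxis [-1.e-04 -2.e-04 -1.e+00] F [ 0.2 -0.5  0.1] T [0.04 0.   0.01] w 0.0601 g 0.0 j [ 0.1   0.15 -0.62  1.56  0.09  1.45 -2.08]
tool shift units [0.031 0.013 3.088]
top 159 ((470.3743591308594, 191.59478759765625), (38.68365478515625, 20.913928985595703), 2.6673378944396973) [0.19172583 0.19601707 0.19792506]
scene 375 ((499.7225036621094, 196.25531005859375), (99.70980072021484, 20.871400833129883), 2.7286219596862793) [0.19032877 0.19618748 0.1981881 ]
head 1 [0.4672 0.1985 0.0683] z 0.0683
shank lo 121 [0.4723 0.1986 0.101 ] z 0.0826
shank mid 266 [0.5025 0.1968 0.1227] z 0.1101
shank hi 47 [0.5047 0.201  0.1444] z 0.1352
```

View pics/scene3.png

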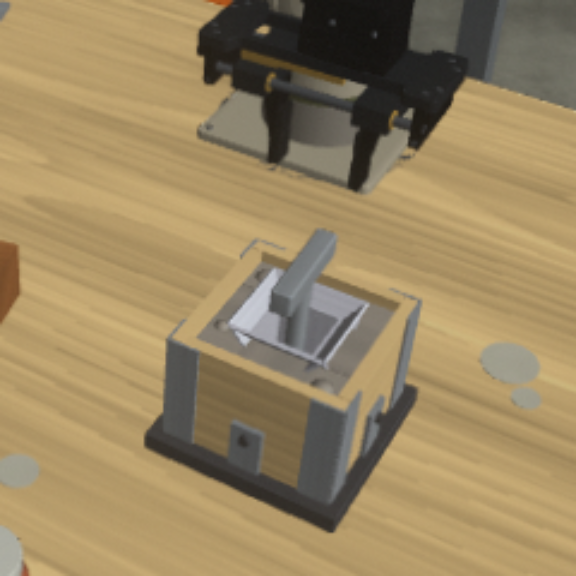

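The key stands upright on the stem (bar at about (305,270) in the crop). Its bar top is at 196 mm, which is fully down, and its angle of 2.7° is an 87.3° turn, which matches the stop (75° plus play).

```bash
python3 -c "
from h import *
print(r.close_job())"
```

```text
the job is handed in; nothing more can be done
None
```

The job is handed in, though no verdict came back: the long T-key stands upright and fully down on the stem, turned clockwise to the latch stop (about 87°), with the gripper clear and the shorter tool still in the rack.

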